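# Find where the feed slide binds and park it clear

## Robot

A 6-joint arm with a two-finger parallel gripper is mounted at the origin on the work surface. World frame = base frame: x ahead of the robot, y to its left, z up, the work surface at z = 0. Lengths are in mm, angles in rad, forces in N, time in s.
With the tool pointing down it reaches from about 275 to 750 mm from the base axis. Payload 10.2 kg.
Tool frame: the origin (TCP) lies between the finger pads; the fingertips stand 8 mm ahead of it and the grasp point (between the pads) lies 11 mm behind it; z points along the fingers, x is the direction in which the jaws open and shut, and the axes are right-handed (so a half turn about z gives the same grasp; the last joint's range is limited). The gripper opens to 85 mm and grips with 20 to 120 N. Pads are 22 mm wide; open, the fingers measure 114 mm over their backs; the gripper's body (76 mm by 85 mm) begins 54 mm behind the grasp point. The pads swing forward as they close: fully open they stand 13 mm farther back than shut.
Start: joints at [-1.521, 0.313, 1.498, -0, 1.331, -0.223], TCP at [141.437, -505.595, 239.294] pointing down, gripper open.
Joint ranges: [-2.94, 2.94], [-0.97, 2.17], [0.19, 2.56], [-1.23, 4.37], [0.02, 3.11], [-2.88, 2.88]. Speed limits (rad/s): [2.39, 2.39, 3.01, 3.14, 3.14, 3.14].

## Interface

Orientations are given as a unit quaternion [w, x, y, z].
In Python, from rig import sense, eyes, ctrl gives the robot as it stands.
- The arm moves only by the tool move_arm, never from a script. Its argument "rows" is a list that holds one entry, the list of rows, each a list of 5 numbers: the shift along the tool's x, y, z in mm, then the turn about the tool's z in units of 6 degrees (1.0 is 6 degrees), then the gripper command: -1 is shut, 1 is fully open, values between are in proportion. In form: [[[dx, dy, dz, roll, jaw], ...]]. A call has 1 to 12 rows; each row is the pose to reach, as a shift and turn from the pose measured when the call began, along the tool's axes at that moment; what a row does not reach only later rows make up. A row lasts 1/8 s, in which the tool goes at most 62.5 mm and 10.7 degrees, less where a joint would pass 70% of its speed; a pose out of reach is approached as far as the arm can. A call with a gripper value outside its range is refused whole. The fingers move at their own pace and stop on an object; "squeeze" is the grip in N (left out, the last holds). Time passes only in rows, so rows that repeat a pose let the fingers close. It gives the time, the measured TCP pose, the force and the opening at its end, in the units of the state.
- sense(): the state, without advancing time (a new reading comes with each control period).
- eyes.capture(name): name is "scene" or "side" or "wrist"; returns a dict with "color" (420x560x3 uint8, blue, green, red), "vertical_fov" (degrees; the focal length in pixels is half the picture's height over the tangent of half this angle, whatever the lens; pixels are square), "cx", "cy" (the principal point, pixels), "xyz" and "attitude" of the camera in the world. Camera axes: x right, y down, z forward; pixel columns grow to the right and rows downward; lengths in mm; the calibration is good to about 2 mm. A picture is of the moment at which its call begins. There is no depth.
- ctrl.finish_job(): hands the job in, once; it reports no verdict.
The state is a dict: "time_s": time; "joints": joint angles; "dq": joint speeds; "tau": joint torques, N m; "eef_pos": TCP position; "ee_rot": TCP orientation; "force": force on the tool from outside, world axes, zero at the start; "wrist_torque": the same for the moment, N m; "grip_width": opening from 0.0 (shut) to 1.0 (fully open).
Only numpy, scipy, OpenCV 4.12 (cv2) and the standard library are available. Lean on these libraries where they do the work, as an engineer would, in place of code of your own. Each camera call takes 0.05 s, during which the arm holds its last target. There are 200 camera calls.

## Task

The carriage of the blue feed slide binds somewhere along its travel. Slide it by its black handle towards the motor, gently, pushing the steel stop ahead of it, until you feel it start to bind, without forcing it; then draw it back to leave a gap of about 30 mm to the stop, and only then lock it by pushing its clamp lever fully down. Let only the carriage move the stop, so that the stop marks the spot, and leave the other things on the bench alone.

Things in the scene. Friction and masses are not known exactly. Their poses are not given: they have to be found in the camera images.
- slide: Fixed bed of the feed slide, blue, 80 mm wide (x) and 460 mm long (y), with two steel rails along its y and an end block at each end (55 mm high); a motor head 140 mm high stands past its +y end (from y = 230 mm to 340 mm). Origin: centre of the bed's underside, on the bench. The carriage and the stop slide along the bed's y; +y points to the motor.
- carriage: Plain metal carriage plate on the rails, 80 mm (x) x 130 mm (y) x 25 mm, underside 43 mm and top 68 mm above the bench, with a handle on top and a clamp lever on its -x side. Its origin lies at bench height under its centre; axes parallel to the slide's. It slides freely along y with a steady drag of about 2.5 N (plus 4 N per m/s) and stays where it is left. Start: near the -y end.
- carriage_grip (a point): Centre of the carriage's upright black handle block, 36 mm (x) x 22 mm (y) x 50 mm (z): it stands on the middle of the carriage plate from 68 mm to 118 mm above the bench; this point is 93 mm above the bench. It can be gripped from above across its 22 mm (fingers fore and aft along the slide's y), both fingers staying over the plate.
- carriage_front (a point): Middle of the carriage plate's +y end face, 65 mm in +y from the handle's centre: the face that pushes the stop.
- stop: Loose steel stop bar lying across the rails between carriage and motor, 80 mm (x) x 25 mm (y) x 20 mm, top 63 mm above the bench (a bolt head adds 6 mm). The carriage pushes it towards +y with about 1.2 N of further drag; it stays where it was pushed to and does not follow the carriage back. Origin at bench height under its centre.
- stop_back (a point): Middle of the stop's -y face, which the carriage's front face meets. The gap is the distance along the slide's y from carriage_front to this point, 0 when they touch.
- gib: Guide strip along the middle of the bed; origin = the bed's origin. The unseen tight spot lies somewhere along it, elsewhere each time: it is met with the carriage's origin at slide y = -15 to +65 mm, after the stop has been picked up. Past it the resistance climbs springily by 1.5 N per mm on top of the steady drags: 4 N of climb is clearly binding, over 15 N is forcing.
- clamp_lever (a joint): Angle of the clamp lever (rad): about 0 as it starts, raised and pointing up and towards the slide's -x at 29 degrees; 0.5 when pushed fully down, lying level towards -x against its limit. It stays where it is left; moving it takes about 2 N square to its grip, more if the finger rubs along it (best to follow its arc).
- lever_grip (a point): Centre of the black grip at the lever's end: 36 mm long, 22 mm wide (y), 14 mm thick, 52 mm from the hinge. The hinge runs along y at carriage origin + (-45, 0, 78) mm. At the start the grip is about 103 mm above the bench, 91 mm in -x of the handle's centre; down, its centre is 78 mm high (top face 85 mm), 97 mm in -x. It is pushed down from above.
- stone_block: Bystander: a reddish stone block, 34 x 30 x 28 mm, on the bench on the far side of the slide.
- needle_tool: Bystander: a hand tool 160 mm long lying on the bench on the far side of the slide.
- rinse_cup: Bystander: a white plastic cup, 70 mm across and 70 mm high, on the bench to the robot's left.

How it is judged:
By the outcome, as a careful person would: the job done as asked, in the order asked, and still so for the second after the job is handed in, with the robot touching nothing.
It also fails if it takes over 64 s, if anything falls off the work surface, if the arm or the gripper's body presses on something with over 40 N, if the wrist force passes 120 N, or if a joint passes its speed limit or range.

## Working session

There is one attempt and no reset: what is moved stays moved. The work goes in short steps, Python scripts to look and compute and a tool call to move; the robot and the scene stay as the last step left them, time stands still between calls to the robot, and variables do not carry over. Pictures are saved under pics/ and viewed, about 8 in all and at most 12, crops included, and the job is handed in when it is done.

Besides the shell and the picture viewer there is one more tool, called after ">>>" as name([rows], argument=value, ...), one row to a line, values as JSON. move_arm: Moves the arm, as the interface text tells. Its arguments: {"type":"object","properties":{"rows":{"type":"array","items":{"type":"array","items":{"type":"array","items":{"type":"number"}}}},"squeeze":{"type":"number"}},"required":["rows"]}

```bash
mkdir -p pics; ls
cat > h.py <<'E'
import numpy as np, cv2
from scipy.spatial.transform import Rotation as R
from rig import sense, eyes, ctrl
def rot(q): return R.from_quat([q[1],q[2],q[3],q[0]]).as_matrix()
def cap(n,f=None):
    c=eyes.capture(n)
    if f: cv2.imwrite('pics/'+f,c['color'])
    return c
def att(c):
    a=np.array(c['attitude'],float)
    return a if a.shape==(3,3) else rot(a)
def ray(c,u,v):
    f=c['color'].shape[0]/2/np.tan(np.radians(c['vertical_fov'])/2)
    return np.array(c['xyz'],float), att(c)@np.array([(u-c['cx'])/f,(v-c['cy'])/f,1.])
def onz(c,u,v,z):
    o,d=ray(c,u,v); return o+d*(z-o[2])/d[2]
def proj(c,p):
    f=c['color'].shape[0]/2/np.tan(np.radians(c['vertical_fov'])/2)
    q=att(c).T@(np.array(p,float)-np.array(c['xyz'])); return f*q[0]/q[2]+c['cx'],f*q[1]/q[2]+c['cy']
def tri(*rs):
    A=np.zeros((3,3));b=np.zeros(3)
    for o,d in rs:
        d=d/np.linalg.norm(d);P=np.eye(3)-np.outer(d,d);A+=P;b+=P@o
    x=np.linalg.solve(A,b); return x,[np.linalg.norm((np.eye(3)-np.outer(d,d)/(d@d))@(x-o)) for o,d in rs]
E
python3 - <<'E'
from h import *
import pickle
cs={n:cap(n,n+'0.png') for n in("scene","side","wrist")}
pickle.dump(cs,open('c0.pkl','wb'))
for n,c in cs.items(): print(n,{k:v for k,v in c.items() if k!='color'})
print(sense())
E
```

```text
pics
scene {'vertical_fov': 54.08011197996482, 'cx': 281.0463232784289, 'cy': 213.88541357929998, 'xyz': array([1202.37513196,  257.31071423,  632.2482356 ]), 'attitude': array([-0.27290634,  0.58078059,  0.6868091 , -0.34133459])}
side {'vertical_fov': 52.87008749010913, 'cx': 280.55705438614694, 'cy': 215.00678956878556, 'xyz': array([388.56052401, 989.12794696, 755.11453782]), 'attitude': array([ 0.04190399, -0.08883128,  0.89011181, -0.44503262])}
wrist {'vertical_fov': 65.00283733466644, 'cx': 280.79176892437357, 'cy': 213.34102954835208, 'xyz': array([ 217.11311007, -485.75480279,  374.18741822]), 'attitude': array([ 0.12294966,  0.7869309 , -0.59734841, -0.09379772])}
{'time_s': 0.15, 'joints': array([-1.52141325e+00,  3.13293132e-01,  1.49821480e+00, -1.88055620e-05,
        1.33101256e+00, -2.23408053e-01]), 'dq': array([ 0.00099688, -0.00174567, -0.00102252,  0.00016094,  0.00138103,
       -0.00095609]), 'tau': array([ 3.05802343e-03, -4.12363207e+01, -2.59796727e+01, -7.97908274e-05,
        3.20892868e-03,  1.00263333e-05]), 'eef_pos': array([ 141.41664333, -505.41406432,  238.89902687]), 'ee_rot': array([-3.49433186e-04,  7.96688284e-01, -6.04390240e-01, -3.05284990e-04]), 'force': array([ 0.14514254, -0.0591834 , -0.660526  ]), 'wrist_torque': array([-0.00593458, -0.03589684, -0.02931591]), 'grip_width': 0.9999515790964587}
```

View pics/scene0.png

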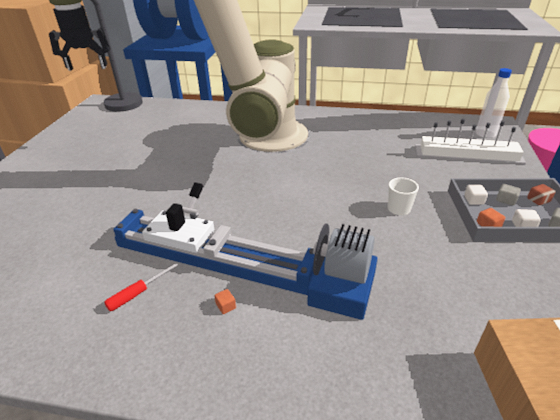

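View pics/side0.png

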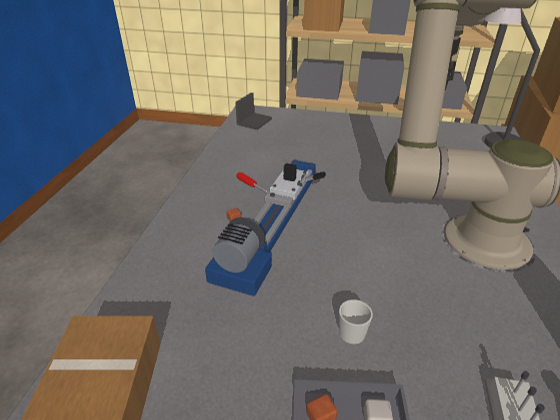

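Scene view: the handle is at about (176,217), lever grip (196,190), stop about (217,240), and motor to the right at (345,265). Side view: handle (290,172), lever grip (319,176). Next I triangulate these.

Run:
```python
from h import *
import pickle
cs=pickle.load(open('c0.pkl','rb'))
def blob(c,u,v,r,t=60):
    m=np.zeros(c['color'].shape[:2],np.uint8)
    m[v-r:v+r,u-r:u+r]=(c['color'][v-r:v+r,u-r:u+r].max(2)<t)
    n,l,s,ce=cv2.connectedComponentsWithStats(m)
    i=1+np.argmax(s[1:,4]); print(s[i],ce[i]); return ce[i]
P={}
for k,a,b in(('handle',(176,217),(290,172)),('lever',(196,190),(319,176))):
    pa=blob(cs['scene'],*a,16);pb=blob(cs['side'],*b,13)
    x,e=tri(ray(cs['scene'],*pa),ray(cs['side'],*pb));print(k,x,e);P[k]=x
# bed axis from blue mask, scene; the bed's low front (+x) edge
for n in('scene','side'):
    hsv=cv2.cvtColor(cs[n]['color'],cv2.COLOR_BGR2HSV)
    m=cv2.inRange(hsv,(100,130,40),(125,255,255)); nn,l,s,ce=cv2.connectedComponentsWithStats(m)
    for i in range(1,nn):
        if s[i][4]>150: print(n,s[i],ce[i])
big=[cv2.resize(cs[n]['color'][y:y+h,x:x+w],None,fx=3,fy=3,interpolation=2) for n,x,y,w,h in(('scene',105,175,280,140),)]
cv2.imwrite('pics/sc.png',big[0][:, :800])
cv2.imwrite('pics/sd.png',cv2.resize(cs['side']['color'][150:300,200:340],None,fx=4,fy=4,interpolation=2))
```

```text
[165 204  20  27 362] [175.05524862 216.69889503]
[284 164  12  17 188] [289.4787234  171.84042553]
handle [573.8387633  -94.99347147  93.58569362] [np.float64(0.557059437750974), np.float64(0.5570594377510006)]
[190 183  13  15 127] [195.84251969 189.67716535]
[313 172  13   8  68] [318.70588235 175.30882353]
lever [483.4744255  -79.19431144 102.31259288] [np.float64(0.785573203569251), np.float64(0.7855732035691926)]
scene [ 124    0   91  100 5033] [170.73475065  44.42320683]
scene [548 146  12  37 245] [555.2122449 166.4244898]
scene [ 114  210  263  109 5174] [270.89543873 273.59354465]
side [    0     0   136   222 21249] [55.66374888 88.43903243]
side [ 205  180  108  116 1954] [250.38894575 262.71443193]
```

View pics/sc.png

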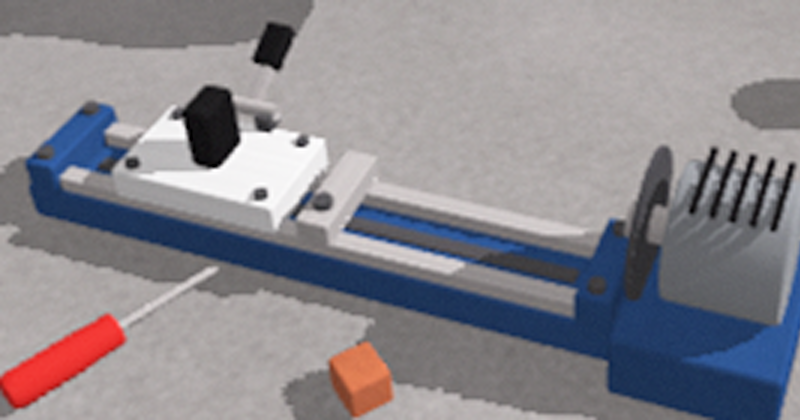

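View pics/sd.png

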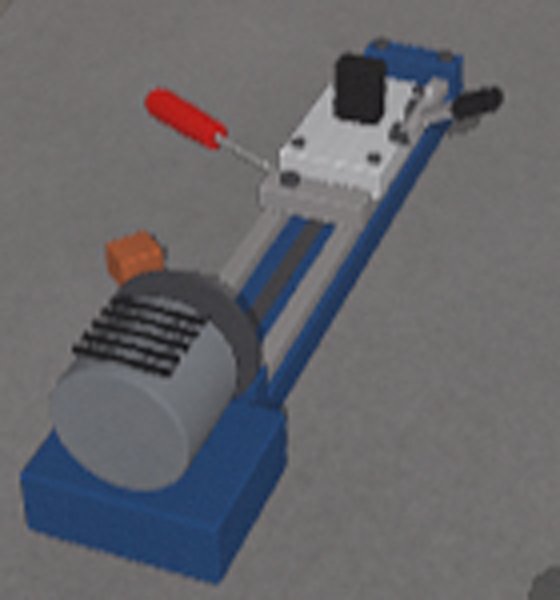

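Run:
```python
from h import *
import pickle
c=pickle.load(open('c0.pkl','rb')); s=c['scene'];d=c['side']
A=lambda x,y:(105+x/3,175+y/3); B=lambda x,y:(200+x/4,150+y/4)
p=onz(s,*A(40,211),0);q=onz(s,*A(608,357),0);print('edge scene',p,q,np.degrees(np.arctan2(*(q-p)[[1,0]]))-90, np.linalg.norm(q-p))
p=onz(d,*B(450,130),43);q=onz(d,*B(290,400),43);print('edge side ~',p,q,np.degrees(np.arctan2(*(q-p)[[1,0]]))-90)
H=np.array([573.8,-95,93.6]);L=np.array([483.5,-79.2,102.3])
e=(H-L)[:2];print('yaw handle-lever',np.degrees(np.arctan2(e[1],e[0])))
bolt,er=tri(ray(s,*A(322,200)),ray(d,*B(290,180)));print('bolt',bolt,er)
a=np.radians(-10);X=np.array([np.cos(a),np.sin(a)]);Y=np.array([-X[1],X[0]])
f=lambda P:((P[:2]-H[:2])@X,(P[:2]-H[:2])@Y)
print('bolt rel',f(bolt))
for n,(u,v),z in(('bed -y corner',A(40,211),0),('endblk +y corner',A(608,357),0),('carr front +x top',A(273,213),68),('stop top back +x',A(298,229),63),('endblock top -y+x',A(30,158),55)):print(n,f(onz(s,u,v,z)))
S=sense();print(rot(S['ee_rot']))
```

```text
edge scene [ 584.01451058 -246.92665511    0.        ] [659.13456777 199.84424758   0.        ] -9.544436510272575 453.04223034988223
edge side ~ [ 505.98950685 -128.11200797   43.        ] [561.97553969 206.89721912  43.        ] -9.487474437723094
yaw handle-lever -9.924706373263772
bolt [607.11893372  -5.71748787  64.18807074] [np.float64(0.8593053431517649), np.float64(0.8593053431518558)]
bolt rel (np.float64(17.308998721893815), np.float64(93.71188227919099))
bed -y corner (np.float64(36.4411160065776), np.float64(-147.84481669559946))
endblk +y corner (np.float64(32.83897765423768), np.float64(305.1830931286037))
carr front +x top (np.float64(42.61422358090406), np.float64(69.76683675337271))
stop top back +x (np.float64(46.61754443235008), np.float64(90.2904608150077))
endblock top -y+x (np.float64(36.07443653258605), np.float64(-139.32429556871827))
[[ 2.69424688e-01 -9.63021460e-01 -6.40459357e-05]
 [-9.63021034e-01 -2.69424630e-01  9.25801188e-04]
 [-9.08821965e-04 -1.87756113e-04 -9.99999569e-01]]
```

>>> move_arm([
  [[-15,-28,0,0.2,1],[-40,-75,0,0.6,1],[-65,-125,0,1,1],[-92,-175,0,1.4,1],[-120,-227,0,1.8,1],[-147,-278,0,2.2,1],[-174,-330,0,2.6,1],[-202,-382,0,3,1],[-230,-434,0,3.5,1],[-255,-482,0,3.9,1],[-273,-516,15,4.2,1],[-279,-527,30,4.22,1]],
], squeeze=40)

```text
time_s: 1.65
eef_pos: [574.6, -93.2, 208.2]
ee_rot: [0.0, -0.646, 0.764, 0.001]
force: [-0.2, 0.4, -0.1]
grip_width: 0.997
```

Run:
```python
from h import *
import pickle
c=cap('wrist','w1.png');pickle.dump(c,open('w1.pkl','wb'));S=sense()
print(S['time_s'],S['eef_pos'],S['force'],S['joints'],c['xyz']);print(rot(S['ee_rot']).round(4))
H=np.array([573.8,-95,93.6]);print('handle top px',proj(c,[573.8,-95,118]))
```

```text
1.7 [573.94128705 -92.88690647 205.96798029] [ 1.42944432  0.97903738 -2.42582493] [-3.62362531e-01  4.64859227e-01  1.36722545e+00  1.24665236e-03
  1.31392904e+00  1.37521721e+00] [ 652.13750733 -107.7089925   343.45056857]
[[-0.1663 -0.9861 -0.0037]
 [-0.9861  0.1663  0.0027]
 [-0.002   0.0041 -1.    ]]
handle top px (np.float64(281.7914099776278), np.float64(222.2423597524428))
```

View pics/w1.png

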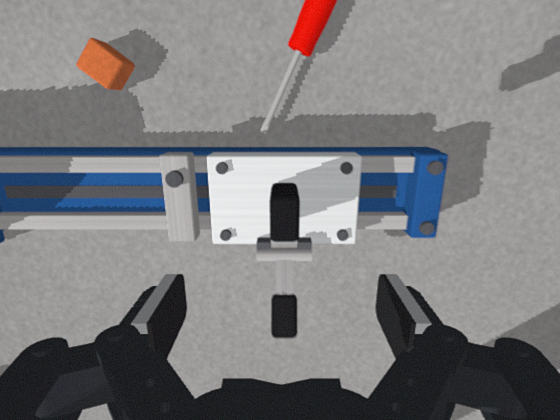

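Wrist view: the plate spans u 208–361, v 152–244, with the handle at (285,210) and lever grip at (284,315). The stop's back edge is at u≈194. The bed runs level in the picture, so the yaw is right.

Run:
```python
from h import *
import pickle
c=pickle.load(open('w1.pkl','rb'))
S=sense();M=rot(S['ee_rot']);P=S['eef_pos']
g=c['color'].astype(int)
m=(g.min(2)>200).astype(np.uint8); n,l,s,ce=cv2.connectedComponentsWithStats(m);i=1+np.argmax(s[1:,4]);print('plate',s[i])
cn=[(208,153),(360,152),(357,243),(212,243)]
q=[onz(c,u,v,68) for u,v in cn];ctr=sum(q)/4;print('plate corners',np.round(q,1),'ctr',ctr)
m=(g[170:260,250:320].max(2)<60).astype(np.uint8);n,l,s,ce=cv2.connectedComponentsWithStats(m);i=1+np.argmax(s[1:,4]);b=s[i]+np.array([250,170,0,0,0]);print('handle',b)
hu=b[0]+b[2]/2; 
p=onz(c,hu,b[1]+2,118);print('top far edge mid',p)
print('scene handle H in tool', M.T@(np.array([573.8,-95,93.6])-P)); print('plate ctr in tool',M.T@(ctr-P))
st=onz(c,194,195,63);fr=onz(c,208.5,195,68);print('gap',(st-fr)@-M[:,0])
L,e=onz(c,284,315,103),0;print('lever',L,M.T@(L-P))
# two-view height: side/wrist/scene handle 
print(tri(ray(c,284.5,316),ray(pickle.load(open('c0.pkl','rb'))['scene'],195.8,189.7)))
```

```text
plate [ 207  157  130   87 5699]
plate corners [[ 626.6  -41.9   68. ]
 [ 606.4 -166.3   68. ]
 [ 525.5 -155.9   68. ]
 [ 547.3  -26.7   68. ]] ctr [576.46669666 -97.69641036  68.        ]
handle [ 258  183   53   59 1626]
top far edge mid [ 600.69748548 -101.44692264  118.        ]
scene handle H in tool [  2.33644988  -0.6731684  112.36163032]
plate ctr in tool [  4.60398114  -3.85620297 137.94421214]
gap 13.864365088471388
lever [485.79705713 -82.12742214 103.        ] [  4.26155864  88.28283664 103.32258519]
(array([481.93989229, -81.37603705, 100.7224634 ]), [np.float64(1.2254960388905378), np.float64(1.2254960388905418)])
```

>>> move_arm([
  [[3,-1,20,0,1],[3,-1,50,0,1],[3,-1,80,0,1],[3,-1,105,0,1],[3,-1,117,0,1],[3,-1,122,0,1],[3,-1,122,0,1],[3,-1,122,0,-1],[3,-1,122,0,-1],[3,-1,122,0,-1],[3,-1,122,0,-1],[3,-1,122,0,-1]],
], squeeze=40)

```text
time_s: 3.2
eef_pos: [574.0, -95.7, 84.2]
ee_rot: [-0.001, -0.646, 0.764, 0.002]
force: [-0.8, -0.0, 3.2]
grip_width: 0.257
```

Run:
```python
from h import *
S=sense();print(S['time_s'],S['eef_pos'],S['force'],S['wrist_torque'],S['grip_width']);M=rot(S['ee_rot']);print(M.round(4), 'Fx tool',M.T@S['force'])
```

```text
3.2 [574.0346577  -95.73433686  84.20859107] [-0.77582743 -0.01590344  3.20073689] [-0.10548656  0.19789144  0.02525907] 0.2571243082996513
[[-0.1662 -0.9861 -0.0035]
 [-0.9861  0.1661  0.0024]
 [-0.0018  0.0039 -1.    ]] Fx tool [ 0.13876197  0.77475493 -3.19802715]
```

>>> move_arm([
  [[-2,0,0,0,-1],[-6,0,0,0,-1],[-11,0,0,0,-1],[-16,0,0,0,-1],[-21,0,0,0,-1],[-26,0,0,0,-1],[-31,0,0,0,-1],[-36,0,0,0,-1],[-41,0,0,0,-1],[-46,0,0,0,-1],[-50,0,0,0,-1],[-53,0,0,0,-1]],
])

```text
time_s: 4.7
eef_pos: [582.8, -43.2, 84.2]
ee_rot: [-0.001, -0.646, 0.764, 0.002]
force: [-1.0, -3.6, -0.7]
grip_width: 0.25
```

```bash
cat > st.py <<'E'
from h import *
S=sense();M=rot(S['ee_rot']);P=S['eef_pos']
Y=np.array([0.1662,0.9861]);X=np.array([0.9861,-.1662]);r=P[:2]-[574.03,-95.73]
print('t',round(S['time_s'],2),'travel',(r@Y).round(2),'lat',(r@X).round(2),'z',P[2].round(1),'F resist',(-S['force'][:2]@Y).round(2),'Flat',(S['force'][:2]@X).round(2),'Fz',S['force'][2].round(2),'tau',S['wrist_torque'].round(2),'g',round(S['grip_width'],3))
E
python3 st.py
```

```text
t 4.7 travel 53.28 lat -0.06 z 84.2 F resist 3.71 Flat -0.39 Fz -0.74 tau [-0.7   0.17 -0.03] g 0.25
```

>>> move_arm([
  [[-2,0,0,0,-1],[-4,0,0,0,-1],[-6,0,0,0,-1],[-7,0,0,0,-1]],
])

```text
time_s: 5.2
eef_pos: [584.0, -36.2, 84.2]
ee_rot: [-0.001, -0.646, 0.764, 0.002]
force: [-1.1, -3.5, -0.4]
grip_width: 0.252
```

```bash
python3 st.py
```

```text
t 5.2 travel 60.37 lat -0.06 z 84.2 F resist 3.61 Flat -0.54 Fz -0.36 tau [-0.71  0.18 -0.02] g 0.252
```

>>> move_arm([
  [[-2,0,0,0,-1],[-4,0,0,0,-1],[-5,0,0,0,-1]],
])

```text
time_s: 5.58
eef_pos: [584.9, -31.1, 84.2]
ee_rot: [-0.001, -0.646, 0.764, 0.002]
force: [-0.5, -3.8, -1.0]
grip_width: 0.254
```

>>> move_arm([
  [[-2,0,0,0,-1],[-4,0,0,0,-1],[-5,0,0,0,-1]],
])

```text
time_s: 5.95
eef_pos: [585.7, -26.0, 84.2]
ee_rot: [-0.001, -0.646, 0.764, 0.002]
force: [-1.5, -4.3, -0.3]
grip_width: 0.25
```

>>> move_arm([
  [[-1,0,0,0,-1],[-2,0,0,0,-1],[-3,0,0,0,-1]],
])

```text
time_s: 6.32
eef_pos: [586.2, -23.0, 84.2]
ee_rot: [-0.001, -0.646, 0.764, 0.002]
force: [-0.0, -3.8, -1.0]
grip_width: 0.254
```

Noise only (3.7 N); continuing.

>>> move_arm([
  [[-2,0,0,0,-1],[-4,0,0,0,-1],[-5,0,0,0,-1]],
])

```text
time_s: 6.7
eef_pos: [587.1, -17.9, 84.2]
ee_rot: [-0.001, -0.646, 0.764, 0.002]
force: [-1.2, -4.3, -0.4]
grip_width: 0.252
```

>>> move_arm([
  [[-2,0,0,0,-1],[-4,0,0,0,-1],[-5,0,0,0,-1]],
])

```text
time_s: 7.08
eef_pos: [587.9, -12.8, 84.2]
ee_rot: [-0.001, -0.646, 0.763, 0.002]
force: [-0.7, -4.3, -0.2]
grip_width: 0.254
```

>>> move_arm([
  [[-2,0,0,0,-1],[-4,0,0,0,-1],[-5,0,0,0,-1]],
])

```text
time_s: 7.45
eef_pos: [588.8, -7.7, 84.2]
ee_rot: [-0.001, -0.646, 0.763, 0.002]
force: [-0.9, -3.7, -0.7]
grip_width: 0.252
```

>>> move_arm([
  [[-2,0,0,0,-1],[-4,0,0,0,-1],[-5,0,0,0,-1]],
])

```text
time_s: 7.82
eef_pos: [589.6, -2.7, 84.2]
ee_rot: [-0.001, -0.646, 0.763, 0.002]
force: [-0.4, -3.8, -0.6]
grip_width: 0.253
```

>>> move_arm([
  [[-2,0,0,0,-1],[-4,0,0,0,-1],[-5,0,0,0,-1]],
])

```text
time_s: 8.2
eef_pos: [590.5, 2.4, 84.2]
ee_rot: [-0.001, -0.646, 0.763, 0.002]
force: [-0.5, -3.3, -1.2]
grip_width: 0.256
```

>>> move_arm([
  [[-2,0,0,0,-1],[-4,0,0,0,-1],[-5,0,0,0,-1]],
])

```text
time_s: 8.57
eef_pos: [591.3, 7.5, 84.2]
ee_rot: [-0.001, -0.646, 0.763, 0.002]
force: [-0.5, -4.1, -1.7]
grip_width: 0.255
```

>>> move_arm([
  [[-2,0,0,0,-1],[-4,0,0,0,-1],[-5,0,0,0,-1]],
])

```text
time_s: 8.95
eef_pos: [592.2, 12.6, 84.2]
ee_rot: [-0.0, -0.646, 0.763, 0.002]
force: [-0.1, -3.3, -1.2]
grip_width: 0.252
```

>>> move_arm([
  [[-2,0,0,0,-1],[-4,0,0,0,-1],[-5,0,0,0,-1]],
])

```text
time_s: 9.32
eef_pos: [593.0, 17.7, 84.2]
ee_rot: [-0.0, -0.646, 0.763, 0.002]
force: [-0.2, -3.7, -1.2]
grip_width: 0.251
```

>>> move_arm([
  [[-2,0,0,0,-1],[-4,0,0,0,-1],[-5,0,0,0,-1]],
])

```text
time_s: 9.7
eef_pos: [593.9, 22.8, 84.2]
ee_rot: [-0.001, -0.646, 0.763, 0.002]
force: [0.2, -3.7, -1.3]
grip_width: 0.252
```

>>> move_arm([
  [[-2,0,0,0,-1],[-4,0,0,0,-1],[-5,0,0,0,-1]],
])

```text
time_s: 10.07
eef_pos: [594.7, 27.8, 84.2]
ee_rot: [-0.0, -0.646, 0.763, 0.002]
force: [-0.6, -2.9, -1.8]
grip_width: 0.255
```

>>> move_arm([
  [[-2,0,0,0,-1],[-4,0,0,0,-1],[-5,0,0,0,-1]],
])

```text
time_s: 10.45
eef_pos: [595.6, 32.9, 84.2]
ee_rot: [-0.0, -0.646, 0.763, 0.002]
force: [-1.2, -3.4, -1.9]
grip_width: 0.251
```

>>> move_arm([
  [[-2,0,0,0,-1],[-4,0,0,0,-1],[-5,0,0,0,-1]],
])

```text
time_s: 10.82
eef_pos: [596.4, 37.8, 84.2]
ee_rot: [-0.001, -0.646, 0.763, 0.002]
force: [-1.5, -5.2, -1.7]
grip_width: 0.251
```

>>> move_arm([
  [[-1,0,0,0,-1],[-2,0,0,0,-1],[-2,0,0,0,-1]],
])

```text
time_s: 11.2
eef_pos: [596.7, 39.5, 84.2]
ee_rot: [-0.001, -0.646, 0.763, 0.002]
force: [-0.6, -6.0, -0.9]
grip_width: 0.253
```

```bash
python3 st.py
```

```text
t 11.2 travel 137.09 lat -0.13 z 84.2 F resist 6.0 Flat 0.44 Fz -0.93 tau [-1.03  0.11 -0.08] g 0.253
```

>>> move_arm([
  [[-1,0,0,0,-1],[-2,0,0,0,-1],[-2.5,0,0,0,-1]],
])

```text
time_s: 11.58
eef_pos: [596.9, 41.1, 84.2]
ee_rot: [-0.002, -0.646, 0.763, 0.002]
force: [-1.9, -9.2, 0.0]
grip_width: 0.256
```

```bash
python3 st.py
```

```text
t 11.57 travel 138.7 lat -0.15 z 84.2 F resist 9.42 Flat -0.36 Fz 0.02 tau [-1.37  0.27 -0.03] g 0.256
```

>>> move_arm([
  [[-1.2,0,0,0,-1],[-1.2,0,0,0,-1]],
])

```text
time_s: 11.82
eef_pos: [597.0, 41.4, 84.2]
ee_rot: [-0.002, -0.646, 0.763, 0.001]
force: [-2.4, -9.9, -1.1]
grip_width: 0.256
```

```bash
python3 st.py
```

```text
t 11.82 travel 139.0 lat -0.14 z 84.2 F resist 10.22 Flat -0.75 Fz -1.09 tau [-1.18  0.15  0.01] g 0.256
```

Binding is clear: about 6 N of climb, well below 15 N. Drawing back 30 mm.

>>> move_arm([
  [[2,0,0,0,-1],[5,0,0,0,-1],[9,0,0,0,-1],[13,0,0,0,-1],[17,0,0,0,-1],[21,0,0,0,-1],[25,0,0,0,-1],[28,0,0,0,-1],[30,0,0,0,-1],[30,0,0,0,-1]],
])

```text
time_s: 13.08
eef_pos: [592.0, 11.4, 84.2]
ee_rot: [-0.002, -0.646, 0.764, 0.001]
force: [0.5, -0.7, -3.3]
grip_width: 0.249
```

```bash
python3 st.py
```

```text
t 13.07 travel 108.6 lat -0.11 z 84.2 F resist 0.6 Flat 0.63 Fz -3.28 tau [ 0.34 -0.4  -0.03] g 0.249
```

>>> move_arm([
  [[0,0,0,0,0],[0,0,0,0,0],[0,0,0,0,0],[0,0,0,0,0],[0,0,-20,0,0],[0,0,-50,0,0],[0,0,-80,0,0],[0,0,-110,0,0],[0,0,-122,0,0],[0,0,-122,0,0]],
])

```text
time_s: 14.32
eef_pos: [592.7, 11.5, 206.2]
ee_rot: [-0.002, -0.646, 0.764, 0.001]
force: [0.1, -0.9, -0.3]
grip_width: 0.499
```

```bash
python3 st.py
python3 - <<'E'
from h import *
import pickle
c=cap('wrist','w2.png');pickle.dump(c,open('w2.pkl','wb'));s=cap('scene','s2.png');pickle.dump(s,open('s2.pkl','wb'))
E
```

```text
t 14.32 travel 108.81 lat 0.55 z 206.2 F resist 0.86 Flat 0.25 Fz -0.33 tau [-0.02  0.05  0.  ] g 0.499
```

View pics/w2.png

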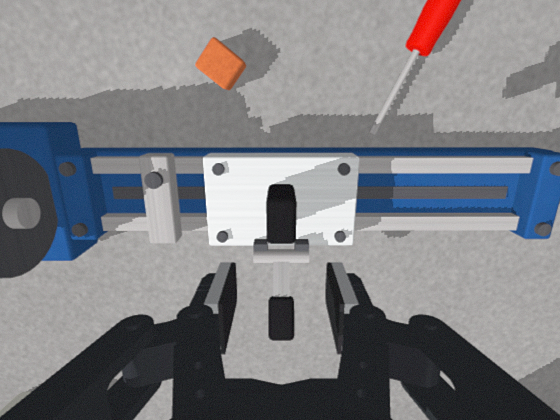

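Wrist view: the carriage front edge is at u≈206 and the stop's back edge at u≈176, with a clear gap. The lever grip is at (281,318), still raised. Working out the gap and the lever position:

Run:
```python
from h import *
import pickle
c=pickle.load(open('w2.pkl','rb'));s=pickle.load(open('s2.pkl','rb'));g=c['color'].astype(int)
print(g[236,140:215,1].tolist())
S=sense();M=rot(S['ee_rot']);P=S['eef_pos'];print(P,M.round(4))
for v in(165,200,235): print('gap',-(onz(c,175.5 if v<200 else 177,v,63)-onz(c,204 if v<180 else 206.5,v,68))@M[:,0])
def blob(c,u0,u1,v0,v1,t=60):
    m=(c['color'][v0:v1,u0:u1].max(2)<t).astype(np.uint8);n,l,st,ce=cv2.connectedComponentsWithStats(m);i=1+np.argmax(st[1:,4]);print(st[i]+np.array([u0,v0,0,0,0]),ce[i]+[u0,v0]);return ce[i]+[u0,v0]
a=blob(c,262,300,292,345)
e=np.array([591.5-90*.986,12+90*.166,103]);pu,pv=map(int,proj(s,e));print(pu,pv)
b=blob(s,pu-15,pu+15,pv-13,pv+13)
x,er=tri(ray(c,*a),ray(s,*b));print('lever',x,er,'tool',M.T@(x-P));y=onz(c,*a,103);print('onz',y,M.T@(y-P))
```

```text
[173, 172, 177, 171, 174, 172, 171, 166, 171, 193, 200, 193, 191, 194, 196, 198, 195, 190, 190, 197, 199, 196, 193, 195, 196, 195, 196, 191, 188, 188, 191, 185, 185, 189, 165, 140, 117, 115, 115, 110, 116, 149, 167, 171, 167, 166, 166, 168, 170, 170, 174, 171, 173, 164, 169, 168, 168, 166, 161, 161, 161, 165, 166, 166, 167, 169, 165, 163, 204, 243, 246, 243, 243, 244, 246]
[592.16866493  11.57247601 204.88230126] [[-1.659e-01 -9.861e-01 -7.300e-03]
 [-9.861e-01  1.659e-01 -6.000e-04]
 [ 1.800e-03  7.100e-03 -1.000e+00]]
gap 25.284653313952404
gap 26.984426558567694
gap 27.938305190903154
[ 269  297   25   43 1055] [280.99905213 317.95829384]
239 198
[233 192  13  15 128] [239.6015625 198.625    ]
lever [499.09766038  26.076945    99.89725478] [np.float64(0.871857491692109), np.float64(0.8718574916920876)] tool [  0.94242884  93.43960167 105.65322598]
onz [502.10367038  25.09830067 103.        ] [  1.41456591  90.33500018 102.52922136]
```

>>> move_arm([
  [[1,10,0,0,-1],[1,30,0,0,-1],[1,55,0,0,-1],[1,75,0,0,-1],[1,83,0,0,-1],[1,83,20,0,-1],[1,83,45,0,-1],[1,83,62,0,-1],[1,83,68,0,-1],[1,83,68,0,-1]],
])

```text
time_s: 15.68
eef_pos: [509.7, 24.3, 137.5]
ee_rot: [-0.003, -0.646, 0.764, 0.002]
force: [0.2, -0.4, -0.1]
grip_width: 0.0
```

```bash
python3 st.py
python3 - <<'E'
from h import *
c=cap('wrist','w3.png')
E
```

```text
t 15.68 travel 107.63 lat -83.37 z 137.5 F resist 0.34 Flat 0.29 Fz -0.12 tau [0.01 0.05 0.02] g 0.0
```

View pics/w3.png

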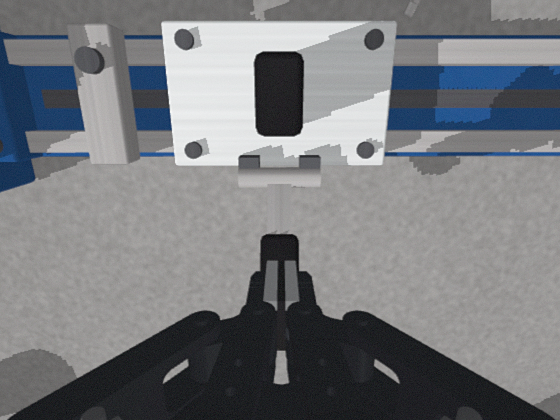

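Wrist view: the shut fingertips sit centred over the lever grip (u≈281 against 280). Pushing down along the arc.

>>> move_arm([
  [[0,0,8,0,-1],[0,1,15,0,-1],[0,3,20,0,-1],[0,5,25,0,-1],[0,7,30,0,-1],[0,9,35,0,-1],[0,10,39,0,-1],[0,11,42,0,-1],[0,11,44,0,-1]],
])

```text
time_s: 16.85
eef_pos: [498.7, 26.0, 93.8]
ee_rot: [-0.003, -0.646, 0.764, 0.002]
force: [-1.2, -0.2, 1.3]
grip_width: -0.003
```

```bash
python3 st.py
```

```text
t 16.85 travel 107.57 lat -94.5 z 93.8 F resist 0.38 Flat -1.17 Fz 1.3 tau [ 0.09  0.11 -0.02] g -0.003
```

Tip at 85.8 mm, and the lever's limit isn't reached yet. Pressing on until the force rises.

>>> move_arm([
  [[0,0,1,0,-1],[0,0,2,0,-1],[0,0,2,0,-1]],
])

```text
time_s: 17.23
eef_pos: [498.6, 26.1, 92.7]
ee_rot: [-0.003, -0.646, 0.763, 0.002]
force: [-4.9, 0.8, 12.8]
grip_width: -0.002
```

```bash
python3 st.py
```

```text
t 17.23 travel 107.59 lat -94.58 z 92.7 F resist -0.02 Flat -4.99 Fz 12.79 tau [0.11 0.86 0.  ] g -0.002
```

At the limit: 12.8 N with the tip at 84.7 mm. Lifting off and checking.

>>> move_arm([
  [[0,0,-5,0,-1],[0,0,-20,0,-1],[0,0,-50,0,-1],[0,0,-85,0,-1],[0,0,-110,0,-1],[0,-40,-114,0,-1],[0,-75,-114,0,-1],[0,-90,-114,0,-1],[0,-90,-114,0,-1]],
])

```text
time_s: 18.35
eef_pos: [588.5, 11.1, 206.3]
ee_rot: [-0.003, -0.646, 0.763, 0.002]
force: [-0.6, 0.6, -0.1]
grip_width: -0.001
```

```bash
python3 st.py
python3 - <<'E'
from h import *
c=cap('wrist');s=cap('scene');d=cap('side')
w=cv2.resize(c['color'],(400,300));a=cv2.resize(s['color'][170:310,110:390],(800,400))[:300]
b=cv2.resize(d['color'][150:300,200:400],(400,300))
cv2.imwrite('pics/end.png',np.vstack([np.hstack([w,b]),a]))
S=sense();M=rot(S['ee_rot'])
g=c['color'].astype(int)
for v in(235,):print(g[v,140:220,1].tolist())
def blob(c,p,r,t=60):
    u,v=map(int,p);u0,v0=u-r,v-r
    m=(c['color'][v0:v+r,u0:u+r].max(2)<t).astype(np.uint8);n,l,st,ce=cv2.connectedComponentsWithStats(m);i=1+np.argmax(st[1:,4]);print(st[i]);return ce[i]+[u0,v0]
e=np.array([591.5-97*.986,12+97*.166,78])
pa,pb=blob(s,proj(s,e),13),blob(d,proj(d,e),12)
print('lever',tri(ray(s,*pa),ray(d,*pb)),'expect',e)
E
```

```text
t 18.35 travel 107.77 lat -3.52 z 206.3 F resist -0.46 Flat -0.73 Fz -0.06 tau [-0.05  0.03  0.03] g -0.001
[170, 165, 164, 168, 168, 173, 171, 182, 195, 193, 192, 185, 191, 194, 194, 187, 186, 195, 194, 195, 190, 193, 191, 195, 191, 195, 188, 188, 188, 183, 186, 182, 178, 150, 126, 108, 122, 146, 162, 162, 163, 166, 166, 165, 164, 162, 166, 165, 167, 166, 168, 171, 172, 168, 170, 165, 167, 168, 166, 169, 167, 164, 165, 162, 159, 158, 166, 244, 246, 241, 240, 241, 239, 243, 246, 208, 132, 89, 86, 91]
[ 7  7 13 13 93]
[ 6  9 13  9 83]
lever (array([495.63137463,  29.72528202,  78.87771144]), [np.float64(0.9916543075960311), np.float64(0.9916543075959549)]) expect [495.858  28.102  78.   ]
```

View pics/end.png

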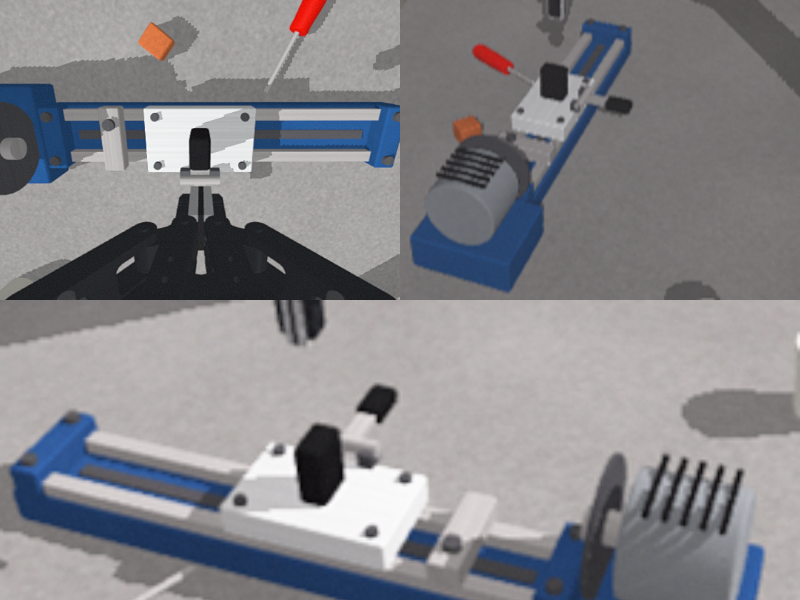

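The lever is level (measured 79 mm against 78 expected), the gap is about 30 mm, and the robot is clear.

```bash
python3 -c "
from rig import ctrl
print(ctrl.finish_job())"
```

```text
the job is handed in; nothing more can be done
None
```

The job is done and handed in at about 18.5 s of the 64 s allowed; no verdict was reported.

- **Binding:** I slid the carriage by its handle towards the motor, pushing the stop ahead of it, in steps of 5 mm or less. The steady resistance of about 3.7 N climbed to about 10.2 N, a climb of about 6.5 N. That is clearly binding and well short of forcing (15 N). The wrist torque was noisier and suggested a smaller climb of about 4 N.
- **Gap:** I drew the carriage back 30 mm and released the handle. The arm's own travel gives a gap of 30.4 mm. A first camera reading of 25–28 mm disagreed because my first guess at the edge pixels was off. The edges read again in the final picture give about 30 mm.
- **Lock:** I then pushed the lever down to its limit, where the force rose to 12.8 N with the fingertip at 84.7 mm. Two camera views afterwards put its grip 79 mm high, against 78 mm expected when fully down.
- **Other things:** The arm did not go near the stone block, the hand tool or the cup, and it ended clear of everything.

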